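# Offer up the matching tube adapter to the opposite rotor bucket

### The job

This swing-out rotor has to be balanced: of the three white tube adapters standing on the bench, take the one of the same size as the adapter in the bucket that holds the tubes, carry it over the tubes and bottles, and hold it upright about 1 cm above the empty bucket exactly opposite the tubes, centred and turned so that it could be lowered straight in. Do not touch the rotor or its buckets, and leave everything else where it stands. Finish there, still gripping the adapter clear of the bucket: I will check the bucket and guide it in myself.

Things in the scene. Friction and masses are not known exactly. Their poses are not given: they have to be found in the camera images.
- adapter_medium: THE RIGHT ADAPTER: upright white plastic block 52 mm long (its x) by 32 mm wide (its y) by 66 mm high with two open bores, 17.5 mm across and 58 mm deep, side by side in its top, 23.5 mm apart along x; 60 to 130 g, loose. Origin: centre of its underside, z up. Its twin is already in the bucket with the tubes. Turned half round about z it is the same. Best gripped across the 32 mm width near the top
- adapter_small: look-alike, too small: the same white block but 42 x 26 x 66 mm with 12.5 mm bores; origin at the centre of its underside; loose, to be left standing
- adapter_large: look-alike, too big for the buckets: the same white block but 62 x 40 x 66 mm with 22 mm bores; origin at the centre of its underside; loose, to be left standing
- bucket_opposite_mouth (a point): THE TARGET: centre of the open mouth, level with the rim (94 mm above the bench), of the empty steel bucket straight across the rotor from the bucket with the tubes. The opening is 56 mm along this point's x and 36 mm along its y, 61 mm deep; walls 3 mm; z up. The bucket hangs upright by two pins from the rotor, 90 mm from the rotor's axis, its long side at right angles to the radius; it swings at a touch and the rotor turns at a push
- bucket_loaded_mouth (a point): the same point of the bucket that already holds an adapter, 5 mm proud of the rim, and two capped 15 ml tubes; the caps reach 65 mm above this point (159 mm above the bench)
- rotor_stand: the grey foot on which the rotor stands; origin on the rotor's axis at bench height. The aluminium rotor with its four buckets at right angles (the two between the loaded one and its opposite are empty too) fills a circle of 120 mm radius about it; the black knob on the axis reaches 122 mm above the bench
- tube_rack: green tube rack, 132 mm long (its y) by 68 mm wide (its x) by 70 mm high, loose, standing between the adapters and the rotor; origin at the centre of its underside; the four capped tubes in it reach 122 mm above the bench
- buffer_bottle: capped clear glass bottle, 70 mm across and 138 mm high, loose, behind the rack and the rotor; origin at the centre of its underside
- beaker: glass beaker, 61 mm across and 70 mm high, loose, beyond the adapters; origin at the centre of its underside
There are look-alikes about, which are no part of the job. Leave any blue or turquoise look-alike of the adapter_medium alone.

How it is judged:
By the outcome, as a careful person would: the job done as asked, in the order asked, and still so for the second after the job is handed in, while the arm keeps its last pose, push and grip.
It also fails if it takes over 38 s, if anything falls off the work surface, if the arm or the gripper's body presses on something with over 40 N, if the wrist force passes 120 N, or if a joint passes its speed limit or range.

### The arm

A 7-joint arm with a two-finger parallel gripper is mounted at the origin on a cart in front of the work surface, level with it; the furniture and walls round the work are solid. World frame = base frame: x ahead of the robot, y to its left, z up, the work surface at z = 0. Lengths are in m, angles in degrees, forces in N, time in s.
With the tool pointing down it reaches from about 0.425 to 1.025 m from the base axis. Payload 9.4 kg.
Tool frame: the origin (TCP) lies between the finger pads; the fingertips stand 11 mm ahead of it and the grasp point (between the pads) lies 8 mm behind it (ctrl.tips_ahead is the distance from the TCP to the fingertips, in m); z points along the fingers, y is the line along which they close (so a half turn about z gives the same grasp; the last joint's range is limited). The gripper opens to 93 mm and grips with 3 to 60 N. Pads are 15 mm wide; open, the fingers measure 128 mm over their backs; the gripper's body (75 mm by 188 mm) begins 65 mm behind the grasp point.
Start: joints at [-79.567, 34.337, -0.143, 91.639, 0.103, 54.024, -4.572], TCP at [0.186, 0.701, 0.23] pointing down, gripper open.
Joint ranges: [-147.43, 147.43], [-19.82, 112.94], [-74.19, 73.91], [6.32, 146.72], [-59.91, 239.91], [6.04, 106.73], [-150.56, 150.56]. Speed limits (degrees/s): [127.2, 127.2, 172.46, 172.46, 180, 180, 180].

### API

Orientations are given as a 3x3 rotation matrix whose columns are the frame's x, y, z axes.
In Python, from plant import ctrl, imaging, ticket gives the robot as it stands. The module is installed in compiled form; this text tells all that it offers.
- The arm moves only by the tool apply_moves, never from a script. Its argument "series" is text: rows parted by semicolons, each of 7 numbers parted by spaces: the opening, from 0 (shut) to 1 (fully open), then the shift along the world's x, y, z in cm, then the turn, a rotation vector about the world's x, y, z in rad. A call has 1 to 20 rows; each row shifts and turns the commanded pose from where the row before left it; what a row does not reach is not made up. A row lasts 1/10 s, in which the tool goes at most 50 mm and 8.59 degrees, less where a joint would pass 70% of its speed; a pose out of reach is approached as far as the arm can. A call is refused whole if a number of a shift passes 5 or a number of a turn 0.15, either way. A call with a gripper value outside its range is refused whole. The fingers move at their own pace and stop on an object; "newtons" is the grip in N (left out, the last holds). Time passes only in rows, so rows that do not move let the fingers close. It gives the time, the measured TCP pose, the force, the opening and the grip force at its end, in the units of the state.
- ctrl.state(): the state, without advancing time (a new reading comes with each control period).
- imaging.grab_frame(name): name is "scene" or "side" or "wrist"; returns a dict with "color" (420x560x3 uint8, blue, green, red), "mtx" (3x3 intrinsics, pixels), "rvec" (rotation vector, rad) and "tvec" (3), from world to camera coordinates, as OpenCV has them. Camera axes: x right, y down, z forward; pixel columns grow to the right and rows downward; lengths in m; the calibration is good to about 2 mm. The wrist camera is an equidistant fisheye: a pixel r from the principal point sees the ray r / f radians off the axis. A picture is of the moment at which its call begins. There is no depth.
- ticket.job_done(): hands the job in; it is judged then, once.
The state is a dict: "t": time; "joint_pos": joint angles; "dq": joint speeds; "joint_torque": joint torques, N m; "ee_pos": TCP position; "eef_rot": TCP orientation; "wrist_force": force on the tool from outside, world axes, zero at the start; "torque": the same for the moment, N m; "opening": finger opening in m; "grasp_force": force on a finger pad.
Only numpy, scipy, OpenCV 4.12 (cv2) and the standard library are available. Lean on these libraries where they do the work, as an engineer would, in place of code of your own. Each camera call takes 0.05 s, during which the arm holds its last target. There are 200 camera calls.

## Working session

There is one attempt and no reset: what is moved stays moved. The work goes in short steps, Python scripts to look and compute and a tool call to move; the robot and the scene stay as the last step left them, time stands still between calls to the robot, and variables do not carry over. Pictures are saved under pics/ and viewed, at most 10 in all, crops included, and the job is handed in when it is done.

Besides the shell and the picture viewer there is one more tool, called after ">>>" as name(argument=value, ...) on one line, values as JSON. apply_moves: Moves the arm, as the interface text tells. Its arguments: {"type":"object","properties":{"series":{"type":"string"},"newtons":{"type":"number"}},"required":["series"]}

```bash
mkdir -p pics; cat > h.py <<'E'
import numpy as np, cv2
from plant import ctrl, imaging, ticket
def grab(n, save=None):
    f=imaging.grab_frame(n)
    if save: cv2.imwrite('pics/'+save,f['color'])
    return f
def ray(f,uv,fish=False):
    K=np.array(f['mtx']);R=cv2.Rodrigues(np.array(f['rvec'],float))[0];t=np.array(f['tvec'],float).ravel()
    uv=np.atleast_2d(np.array(uv,float))
    x=(uv-[K[0,2],K[1,2]])/[K[0,0],K[1,1]]
    if fish:
        r=np.linalg.norm(x,axis=1,keepdims=True)+1e-12
        d=np.hstack([x/r*np.sin(r),np.cos(r)])
    else: d=np.hstack([x,np.ones((len(x),1))])
    return -R.T@t, d@R
def plane(f,uv,z,fish=False):
    c,d=ray(f,uv,fish); return c+d*((z-c[2])/d[:,2])[:,None]
E
python3 - <<'E'
from h import *
ims=[]
for n in ['scene','side','wrist']:
    f=grab(n,n+'0.png'); c,d=ray(f,[280,210]); print(n,c.round(3),d.round(3),np.array(f['mtx'])[0,0])
s=ctrl.state();print(s['t'],s['ee_pos'],np.array(s['eef_rot']).round(3),s['opening'])
E
```

```text
scene [ 0.133 -0.496  0.787] [[ 0.389  0.665 -0.638]] 460.64385309855226
side [ 0.122 -0.84   0.841] [[ 0.336  0.773 -0.539]] 541.456914525107
wrist [0.113 0.719 0.383] [[ 0.261 -0.067 -0.963]] 325.19226210127806
0.15 [0.18546895 0.70051941 0.22898401] [[-0.967  0.256 -0.   ]
 [ 0.256  0.967 -0.001]
 [-0.    -0.001 -1.   ]] 0.09276798242870773
```

View pics/scene0.png

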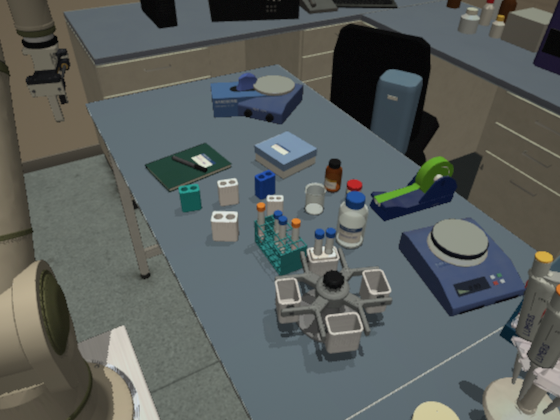

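View pics/side0.png

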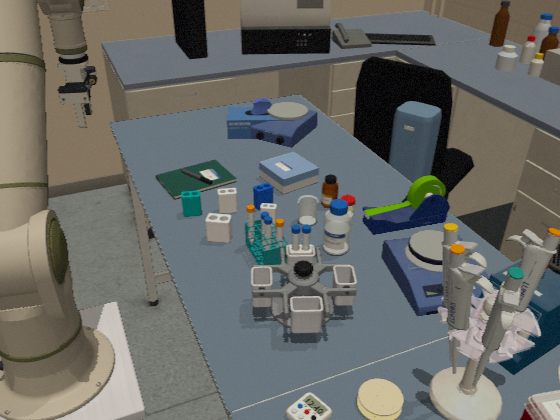

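View pics/wrist0.png

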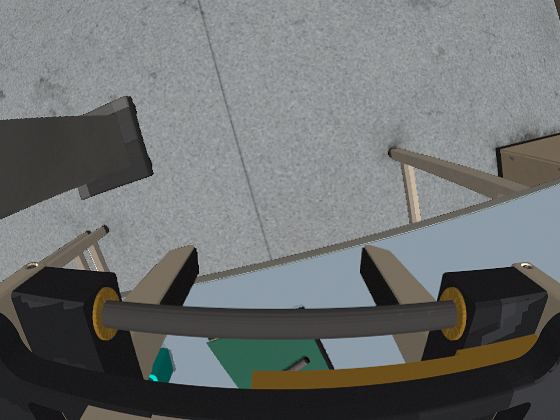

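The scene view shows white adapters at (229,192), (225,226) and (275,204, half hidden behind the rack tubes). The loaded bucket is at (322,260), the empty opposite one at (343,332) and the rotor knob at (333,280). I'll enlarge both views to get pixel positions.

```bash
python3 - <<'E'
import cv2,numpy as np
a=cv2.imread('pics/scene0.png')[165:365,180:400];b=cv2.imread('pics/side0.png')[175:345,180:370]
A=cv2.resize(a[:85,:150],None,fx=5.3,fy=5.3,interpolation=cv2.INTER_CUBIC)[:,:795];cv2.imwrite('pics/c1.png',A[:600])
B=cv2.resize(b,None,fx=3.5,fy=3.5,interpolation=cv2.INTER_CUBIC);cv2.imwrite('pics/c2.png',B[:600]); print(A.shape,B.shape)
E
```

```text
(450, 795, 3) (595, 665, 3)
```

View pics/c1.png

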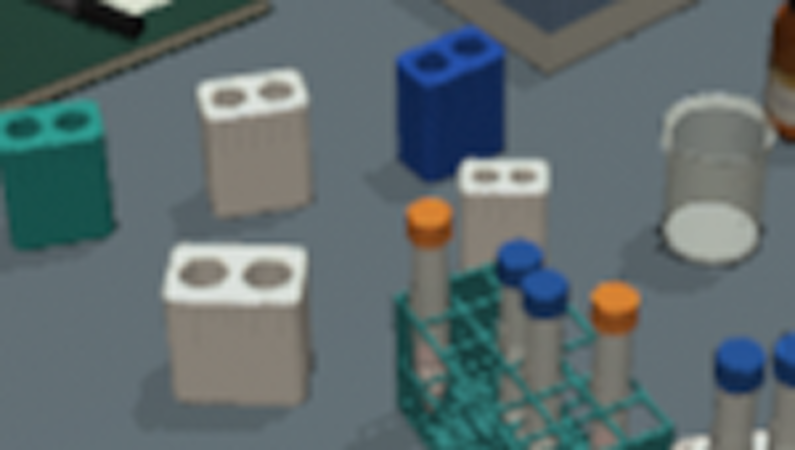

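View pics/c2.png

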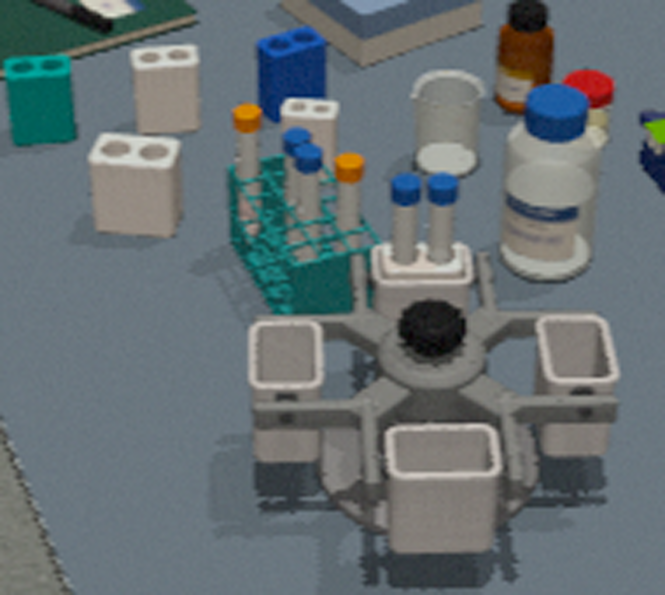

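The crops show three white blocks. In c1 the tops are at about (253,96), (235,274) and (504,176), and the last looks smallest. The c2 crop shows the opposite bucket's rim at about (443,451). Next I'll cast these corners onto their planes.

```bash
python3 - <<'E'
from h import *
fs=grab('scene');fd=grab('side')
def q(name,f,pts,s,o,z):
    P=plane(f,(np.array(pts)+.5)/s-.5+o,z)
    e=[np.linalg.norm(P[i]-P[(i+1)%4])*1e3 for i in range(4)]
    v=P[1]-P[0]+P[2]-P[3]; w=P[2]-P[1]+P[3]-P[0]
    print(name,P.mean(0).round(4),np.round(e),'yaw',np.degrees(np.arctan2(v[1],v[0])).round(1),np.degrees(np.arctan2(w[1],w[0])).round(1)); return P.mean(0)
o=(180,165)
q('A',fs,[(198,83),(300,70),(309,105),(209,122)],5.3,o,.066)
q('B',fs,[(172,244),(308,247),(304,304),(163,299)],5.3,o,.066)
q('C',fs,[(461,158),(549,160),(547,194),(459,191)],5.3,o,.066)
o=(180,175)
q('A2',fd,[(133,49),(197,46),(199,60),(135,69)],3.5,o,.066)
a=q('opp',fd,[(387,428),(496,426),(500,475),(387,477)],3.5,o,.094)
b=q('load',fd,[(373,247),(469,245),(471,282),(373,284)],3.5,o,.094)
c=q('L',fd,[(250,323),(323,321),(322,384),(249,387)],3.5,o,.094)
d=q('R',fd,[(537,318),(606,316),(618,376),(543,382)],3.5,o,.094)
print((a+b)/2,(c+d)/2,np.linalg.norm(a-b),np.linalg.norm(c-d),'dir',np.degrees(np.arctan2(*(a-b)[1::-1])),np.degrees(np.arctan2(*(d-c)[1::-1])))
print('bottle',plane(fd,np.array([[555,105]])/3.5+o,.13),'beaker',plane(fd,np.array([[449,85]])/3.5+o,.07))
print('caps',plane(fd,np.array([[406,183],[442,183]])/3.5+o,.159),'rack caps',plane(fd,np.array([[247,112],[296,136],[308,152],[349,160]])/3.5+o,.122))
E
```

```text
A [0.5075 0.4211 0.066 ] [51. 30. 50. 33.] yaw -14.0 -105.7
B [0.4435 0.3003 0.066 ] [63. 40. 63. 39.] yaw -31.0 -118.6
C [0.5851 0.3053 0.066 ] [42. 26. 42. 26.] yaw -31.0 -121.2
A2 [0.5073 0.4216 0.066 ] [52. 22. 52. 32.] yaw -12.1 -105.1
opp [ 0.4973 -0.1113  0.094 ] [64. 41. 64. 41.] yaw -21.3 -114.0
load [0.5622 0.0563 0.094 ] [64. 41. 64. 40.] yaw -20.8 -114.1
L [0.4466 0.006  0.094 ] [46. 61. 44. 61.] yaw -19.8 -112.2
R [ 0.6142 -0.0584  0.094 ] [44. 58. 46. 62.] yaw -18.0 -113.6
[ 0.5297602  -0.02747792  0.094     ] [ 0.53040377 -0.02616908  0.094     ] 0.17967707174732495 0.17948970164210462 dir -111.15549078839966 -21.027654510430278
bottle [[0.70764357 0.14496439 0.13      ]] beaker [[0.69474745 0.28586807 0.07      ]]
caps [[0.55135122 0.05875095 0.159     ]
 [0.57251296 0.0498969  0.159     ]] rack caps [[0.50769209 0.23210803 0.122     ]
 [0.52812422 0.18968542 0.122     ]
 [0.52820876 0.16777162 0.122     ]
 [0.55031292 0.14779749 0.122     ]]
```

The blocks measure: A 52×32 (medium) at (0.507, 0.421), yaw −14°; B 62×40 (large); C 42×26 (small). The target mouth is at (0.497, −0.111), yaw −21°. I'll move over A.

>>> apply_moves(series="1 2.5 -2.15 0 0 0 0;1 2.5 -2.15 0 0 0 0;1 2.5 -2.15 0 0 0 0;1 2.5 -2.15 0 0 0 0;1 2.5 -2.15 0 0 0 0;1 2.5 -2.15 0 0 0 0;1 2.5 -2.15 0 0 0 0;1 2.5 -2.15 0 0 0 0;1 2.5 -2.15 0 0 0 0;1 2.5 -2.15 0 0 0 0;1 2.5 -2.15 0 0 0 0;1 2.5 -2.15 0 0 0 0;1 2.2 -2.15 0 0 0 0;1 0 0 0 0 0 0;1 0 0 0 0 0 0;1 0 0 0 0 0 0")

```text
t: 1.85
ee_pos: [0.5066, 0.4224, 0.2296]
eef_rot: [[-0.967, 0.255, -0.001], [0.255, 0.967, 0.001], [0.001, 0.0, -1.0]]
wrist_force: [0.4, 0.1, -1.1]
opening: 0.0929
grasp_force: 0.0
```

```bash
python3 - <<'E'
from h import *
f=grab('wrist','w1.png');c,d=ray(f,[280,210]);print(c,d)
s=ctrl.state();print(s['t'],s['ee_pos'],np.array(s['eef_rot']).round(3),np.round(s['wrist_force'],2),s['opening'])
E
```

```text
[0.43381983 0.44015728 0.38355884] [[ 0.2602538  -0.06489947 -0.96337321]]
1.9 [0.50640037 0.42254613 0.22956313] [[-0.967  0.254 -0.001]
 [ 0.254  0.967  0.   ]
 [ 0.001  0.    -1.   ]] [-0.39  0.5  -0.43] 0.09289018728891377
```

View pics/w1.png

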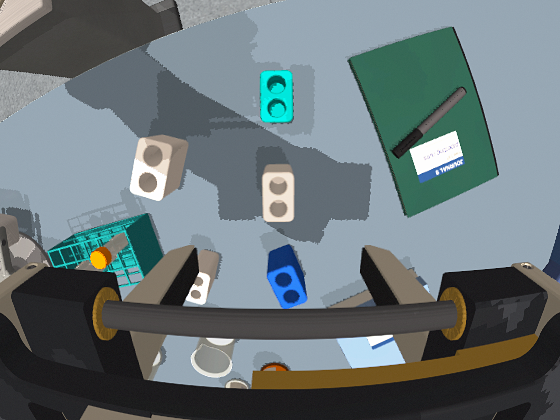

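The wrist view shows adapter A's top at about x 264–294, y 172–221, midway between the open fingers. I'll measure it with a mask.

```bash
python3 - <<'E'
from h import *
f=grab('wrist');im=f['color'];sub=im[155:235,250:310].astype(int)
print(sub[[12,25,45,60],::4].min(2)); 
for y in range(155,235,4): print(y,im[y,256:302:4].min(1))
for th in (150,185,200,210):
    m=(im.min(2)>th).astype(np.uint8);m[:155]=0;m[235:]=0;m[:,:250]=0;m[:,310:]=0
    cs,_=cv2.findContours(m,cv2.RETR_EXTERNAL,cv2.CHAIN_APPROX_NONE)
    if not cs: continue
    c=max(cs,key=cv2.contourArea); P=plane(f,c[:,0].astype(float),.066,True)[:,:2]
    (x,y),(w,h),a=cv2.minAreaRect((P*1000).astype(np.float32)); print(th,x,y,w,h,a)
E
```

```text
[[ 98  96  81  81 122 123 123 125 124 124 121  96  97  97  97]
 [ 97  96  81 168 218 193 176 175 175 212 219 117  98  99  98]
 [ 97  96  98 155 217 216 204 174 214 216 216 117  96  98  99]
 [ 98  96  90 130 218 214 118 124 136 219 219 117  98  97  98]]
155 [84 81 79 78 82 79 81 79 97 97 96 97]
159 [79 80 78 80 81 81 80 79 98 98 97 97]
163 [95 81 81 78 75 75 76 76 76 97 97 96]
167 [ 88  80  95 125 124 125 125 126 123  94  96  97]
171 [ 77  80 119 122 121 119 120 120 123 116  97  96]
175 [ 92  78 211 217 217 219 218 218 219 189  98  99]
179 [ 89  76 218 217 179 175 173 190 218 212  97  97]
183 [ 82  78 219 207 116 172 160 116 219 213  95  97]
187 [ 89  76 218 190 118 123 123 116 214 213  97  97]
191 [ 98  75 218 218 117 124 126 123 217 213  95  99]
195 [ 97  86 215 217 217 187 197 217 217 213  96  99]
199 [ 96  95 216 215 216 220 220 217 218 213  97  99]
203 [ 99  98 217 216 123 131 132 129 217 213  98  98]
207 [ 96  96 215 207 116 125 125 119 214 213  96  96]
211 [ 97  96 214 212 118 125 124 115 219 213  97  98]
215 [129  94 215 217 169 123 123 191 215 212  97  97]
219 [155 153 186 217 216 218 216 217 220 178  97  97]
223 [152 152 154  94  95  93  94  96  94  95  97  99]
227 [154 151 153 153 130  96  98  99  97  97  99  98]
231 [151 152 153 154 145 136 114  98  99  97  98  97]
150 510.9058837890625 411.9747009277344 44.45311737060547 64.81922912597656 75.32132720947266
185 506.1399230957031 419.859375 29.554651260375977 49.612762451171875 75.33955383300781
200 506.1159973144531 419.8110656738281 29.23832130432129 49.75770950317383 75.89703369140625
210 506.13153076171875 419.98828125 28.88202476501465 47.77424240112305 75.89929962158203
```

>>> apply_moves(series="1 0 -0.2 -3 0 0 0;1 0 0 -3 0 0 0;1 0 0 -3 0 0 0;1 0 0 -3 0 0 0;1 0 0 -2 0 0 0;1 0 0 -1.5 0 0 0;1 0 0 -1.5 0 0 0;1 0 0 -1.2 0 0 0;1 0 0 0 0 0 0;1 0 0 0 0 0 0;0.5 0 0 0 0 0 0;0.4 0 0 0 0 0 0;0.4 0 0 0 0 0 0;0.3 0 0 0 0 0 0;0.2 0 0 0 0 0 0;0 0 0 0 0 0 0;0 0 0 0 0 0 0;0 0 0 0 0 0 0;0 0 0 0 0 0 0;0 0 0 0 0 0 0", newtons=20)

```text
t: 3.95
ee_pos: [0.5076, 0.4194, 0.0476]
eef_rot: [[-0.967, 0.256, 0.0], [0.256, 0.967, 0.0], [-0.0, 0.0, -1.0]]
wrist_force: [0.3, 0.4, -0.0]
opening: 0.0316
grasp_force: 20.0
```

>>> apply_moves(series="0 0 0 1 0 0 0;0 0 0 2 0 0 0;0 0 0 3 0 0 0;0 0 0 3 0 0 0;0 0 0 3 0 0 0;0 0 0 3 0 0 0;0 0 0 3 0 0 0;0 0 0 2 0 0 0;0 0 0 1 0 0 0;0 0 0 0 0 0 0;0 0 0 0 0 0 0;0 0 0 0 0 0 0")

```text
t: 5.15
ee_pos: [0.507, 0.4189, 0.2562]
eef_rot: [[-0.967, 0.256, -0.002], [0.256, 0.967, -0.002], [0.001, -0.002, -1.0]]
wrist_force: [0.4, 0.7, -0.4]
opening: 0.0316
grasp_force: 20.0
```

>>> apply_moves(series="0 -0.05 -1.5 0 0 0 -0.006;0 -0.05 -2.5 0 0 0 -0.006;0 -0.05 -3 0 0 0 -0.006;0 -0.05 -3 0 0 0 -0.006;0 -0.05 -3 0 0 0 -0.006;0 -0.05 -3 0 0 0 -0.006;0 -0.05 -3 0 0 0 -0.006;0 -0.05 -3 0 0 0 -0.006;0 -0.05 -3 0 0 0 -0.006;0 -0.05 -3 0 0 0 -0.006;0 -0.05 -3 0 0 0 -0.006;0 -0.05 -3 0 0 0 -0.006;0 -0.05 -3 0 0 0 -0.006;0 -0.05 -3 0 0 0 -0.006;0 -0.05 -3 0 0 0 -0.006;0 -0.05 -3 0 0 0 -0.006;0 -0.05 -3 0 0 0 -0.005;0 -0.05 -2.5 0 0 0 -0.005;0 -0.05 -1.5 0 0 0 -0.004;0 0 0 0 0 0 0")

```text
t: 7.15
ee_pos: [0.4971, -0.1128, 0.2573]
eef_rot: [[-0.931, 0.364, -0.001], [0.364, 0.931, -0.001], [0.0, -0.001, -1.0]]
wrist_force: [0.4, 1.0, -1.1]
opening: 0.032
grasp_force: 20.0
```

>>> apply_moves(series="0 0 0 -2 0 0 0;0 0 0 -2 0 0 0;0 0 0 -1 0 0 0;0 0 0 0 0 0 0;0 0 0 0 0 0 0;0 0 0 0 0 0 0")

```text
t: 7.75
ee_pos: [0.4985, -0.1104, 0.2084]
eef_rot: [[-0.933, 0.36, 0.001], [0.36, 0.933, -0.0], [-0.001, 0.0, -1.0]]
wrist_force: [0.2, 0.9, -1.0]
opening: 0.0318
grasp_force: 20.0
```

```bash
python3 - <<'E'
from h import *
f=[grab(n,n+'2.png')['color'] for n in('scene','side','wrist')]
a=cv2.resize(f[0][190:370,250:430],(400,400),interpolation=cv2.INTER_CUBIC);b=cv2.resize(f[1][190:350,220:380],(400,400),interpolation=cv2.INTER_CUBIC)
cv2.imwrite('pics/c3.png',np.hstack([a,b]))
s=ctrl.state();print(s['t'],s['ee_pos'],s['wrist_force'])
E
```

```text
7.9 [ 0.4983744  -0.1106395   0.20824771] [-0.13331749  0.01653213 -1.0200088 ]
```

View pics/c3.png

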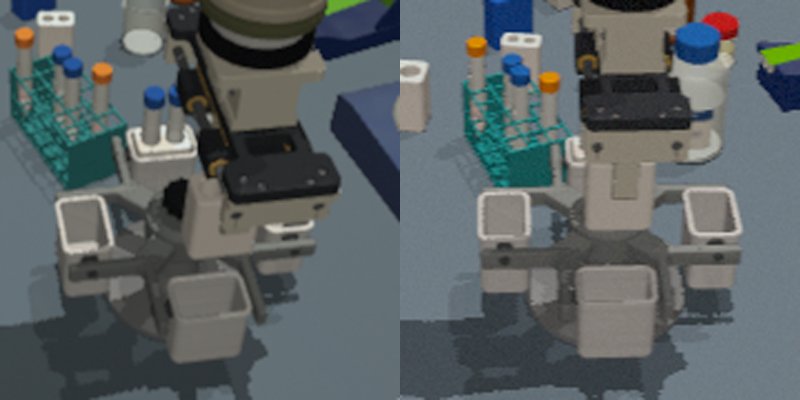

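View pics/wrist2.png

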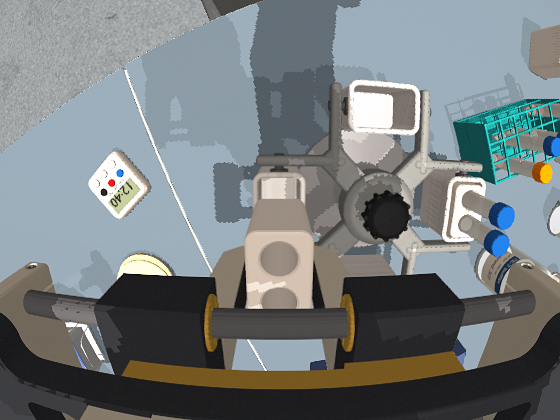

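The side view shows the adapter upright above the target bucket. In the wrist view the near face spans x 246–313, with its bottom edge at y≈200 and top edge at y≈233, and the bucket rim's near edge is at y≈173. I'll measure the alignment with these edges.

```bash
python3 - <<'E'
import cv2,numpy as np
im=cv2.imread('pics/wrist2.png').min(2)
for x in (262,272,282,292): print('col',x,list(enumerate(im[162:245,x].tolist(),162))[::1] if x==272 else im[162:245,x].tolist())
for y in (178,184,190,196,202,206,215,225,231,236,240): print('row',y,im[y,240:322].tolist())
E
```

```text
col 262 [98, 93, 84, 77, 106, 118, 118, 121, 119, 120, 135, 156, 165, 168, 165, 139, 164, 168, 195, 201, 199, 199, 200, 200, 200, 199, 200, 200, 199, 199, 199, 200, 200, 200, 203, 203, 182, 130, 126, 128, 130, 129, 130, 131, 130, 130, 129, 130, 130, 130, 130, 129, 129, 130, 130, 130, 130, 129, 130, 129, 130, 129, 131, 130, 129, 130, 129, 129, 151, 154, 187, 184, 182, 178, 179, 178, 176, 176, 176, 178, 176, 178, 177]
col 272 [(162, 98), (163, 96), (164, 86), (165, 81), (166, 109), (167, 127), (168, 76), (169, 42), (170, 48), (171, 60), (172, 130), (173, 160), (174, 169), (175, 168), (176, 160), (177, 149), (178, 206), (179, 213), (180, 209), (181, 209), (182, 210), (183, 211), (184, 210), (185, 211), (186, 212), (187, 210), (188, 211), (189, 210), (190, 209), (191, 210), (192, 209), (193, 210), (194, 211), (195, 211), (196, 212), (197, 213), (198, 196), (199, 129), (200, 128), (201, 130), (202, 130), (203, 130), (204, 129), (205, 129), (206, 131), (207, 130), (208, 128), (209, 132), (210, 129), (211, 131), (212, 130), (213, 130), (214, 130), (215, 130), (216, 131), (217, 129), (218, 1
[... 5012 characters left out ...]
, 179, 180, 179, 178, 178, 179, 177, 179, 179, 178, 177, 179, 178, 179, 177, 178, 178, 180, 180, 176, 179, 179, 178, 178, 179, 178, 178, 179, 178, 179, 179, 179, 179, 178, 178, 179, 178, 179, 180, 178, 179, 179, 178, 178, 179, 170, 152, 147, 147, 138, 140, 138, 144, 155, 111, 94, 97]
row 240 [158, 157, 156, 158, 160, 157, 172, 176, 176, 176, 175, 177, 178, 177, 176, 176, 178, 177, 177, 178, 177, 178, 176, 177, 177, 175, 178, 178, 177, 177, 177, 178, 179, 179, 179, 179, 178, 180, 179, 179, 178, 179, 179, 178, 179, 178, 178, 178, 176, 177, 177, 176, 177, 177, 178, 177, 177, 177, 178, 177, 177, 176, 177, 178, 176, 176, 179, 178, 175, 176, 176, 173, 166, 152, 146, 140, 142, 140, 123, 77, 62, 65]
```

```bash
python3 - <<'E'
from h import *
f=grab('wrist');s=ctrl.state();p=np.array(s['ee_pos']);print(p)
a=np.radians(-21.1);ux=np.array([np.cos(a),np.sin(a)]);uy=np.array([-ux[1],ux[0]])
zb=p[2]-.0476
def w(uv,z): P=plane(f,uv,z,True)[:,:2]-p[:2]; return np.c_[P@ux,P@uy].round(4)*1e3
print('adapter bottom',w([(254.2,198.3),(302.8,198.3)],zb))
print('adapter top',w([(246.7,231),(311,231)],zb+.066))
print('bore1',w([(279,258.5)],zb+.066))
print('bucket near',w([(278.5,172),(278.5,177.5)],.094)); print('bucket sides',w([(252,190),(257.2,190),(300,190),(305,190)],.094))
print('tool yaw',np.degrees(np.arctan2(s['eef_rot'][1][1],s['eef_rot'][0][1])))
# other adapters corner checks: the loaded bucket direction not needed
fs=grab('scene');fd=grab('side')
P=plane(fd,np.array([(186,228),(251,229)])/2.5+[220,190],zb);print('side bottom front',[((q[:2]-p[:2])@ux*1e3,(q[:2]-p[:2])@uy*1e3) for q in P])
P=plane(fd,np.array([(177,267),(256,266),(256,303),(177,304)])/2.5+[220,190],.094);print('side bucket',[((q[:2]-p[:2])@ux*1e3,(q[:2]-p[:2])@uy*1e3) for q in P],P.mean(0))
E
```

```text
[ 0.49829113 -0.11066606  0.20813162]
adapter bottom [[-26.2 -16.9]
 [-26.2  14.2]]
adapter top [[-27.3 -15.4]
 [-27.3  13.1]]
bore1 [[-14.   -1.1]]
bucket near [[-32.7  -1.4]
 [-28.   -1.4]]
bucket sides [[-17.3 -23.8]
 [-17.3 -19.4]
 [-17.3  16.7]
 [-17.4  20.9]]
tool yaw 68.86964105766701
side bottom front [(np.float64(-26.253282960559105), np.float64(-9.531676830987971)), (np.float64(24.05249221535255), np.float64(-12.224863369214225))]
side bucket [(np.float64(-30.46235913340285), np.float64(20.235686136570926)), (np.float64(34.52819685294978), np.float64(19.49506973054843)), (np.float64(30.02504926216897), np.float64(-24.1500548632227)), (np.float64(-32.82673975095753), np.float64(-23.371227877041008))] [ 0.49788483 -0.11259689  0.094     ]
```

Adapter and bucket agree within about 1 mm along x, y and yaw. I'll lower to 1 cm above the rim.

>>> apply_moves(series="0 0 0 -1 0 0 0;0 0 0 -1 0 0 0;0 0 0 -1 0 0 0;0 0 0 -1 0 0 0;0 0 0 -0.8 0 0 0;0 0 0 -0.5 0 0 0;0 0 0 -0.3 0 0 0;0 0 0 0 0 0 0;0 0 0 0 0 0 0;0 0 0 0 0 0 0;0 0 0 0 0 0 0")

```text
t: 9.15
ee_pos: [0.4982, -0.1106, 0.1519]
eef_rot: [[-0.933, 0.36, 0.001], [0.36, 0.933, -0.0], [-0.001, 0.0, -1.0]]
wrist_force: [0.1, 0.7, -0.4]
opening: 0.0319
grasp_force: 20.0
```

```bash
python3 - <<'E'
from h import *
f=grab('wrist','w3.png')['color'];g=grab('side','s3.png')['color'];h=grab('scene','sc3.png')['color']
a=cv2.resize(f[150:310,230:330],(320,512),interpolation=cv2.INTER_CUBIC)
b=cv2.resize(g[215:345,240:340],(394,512),interpolation=cv2.INTER_CUBIC)
cv2.imwrite('pics/c4.png',np.hstack([a,b]))
P=[ctrl.state()['ee_pos']]
for _ in range(4): imaging.grab_frame('side');P.append(ctrl.state()['ee_pos'])
print(np.mean(P,0),ctrl.state()['t'],np.round(ctrl.state()['eef_rot'],3))
E
```

```text
[ 0.4980942  -0.11064161  0.15173053] 9.5 [[-0.933  0.36   0.   ]
 [ 0.36   0.933 -0.   ]
 [-0.     0.    -1.   ]]
```

View pics/c4.png

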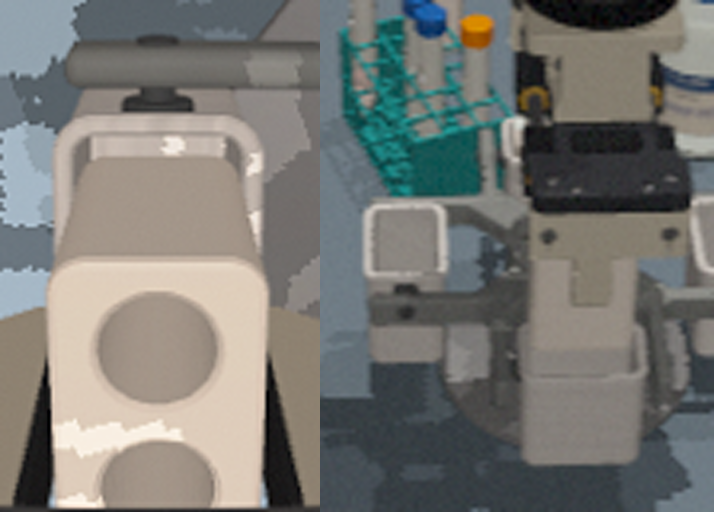

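The wrist crop shows the adapter's bottom edge at y≈157, x≈76–242, inside the bucket rim's outer edges at x≈53–265 with the near edge at y≈117. The side crop shows it upright above the mouth. One final numeric check of the offset.

```bash
python3 - <<'E'
from h import *
f=grab('wrist');p=np.array([.4981,-.1106,.1517])
a=np.radians(-21.1);ux=np.array([np.cos(a),np.sin(a)]);uy=np.array([-ux[1],ux[0]])
def w(uv,z,fr,fi): P=plane(fr,uv,z,fi)[:,:2]-p[:2]; return (np.c_[P@ux,P@uy]*1e3).round(1).tolist()
c=lambda L:np.array(L)/3.2+[230,150]
print('ad bottom',w(c([(76,157),(242,157)]),.104,f,1),'ad top',w(c([(50,262),(267,262)]),.170,f,1),'bore',w(c([(157,347)]),.170,f,1))
print('bucket near',w(c([(159,117),(159,134)]),.094,f,1),'sides',w(c([(53,155),(265,155)]),.094,f,1))
g=grab('side');s=lambda L:(np.array(L)-[320,0])/3.94+[240,215]
im=f['color'].min(2)
for x in (270,280,290): print(x,im[180:206,x].tolist(),im[226:246,x].tolist())
for y in (196,198,203): print(y,im[y,240:320].tolist())
print('side bottom hidden? bucket rim L/R',w(s([(521,350),(647,350)]),.094,g,0),'adapter L/R at rim row',w(s([(528,345),(635,345)]),.110,g,0))
E
```

```text
ad bottom [[-25.8, -17.3], [-25.8, 15.8]] ad top [[-26.9, -16.0], [-26.9, 14.1]] bore [[-14.1, -1.1]]
bucket near [[-31.9, -0.7], [-28.3, -0.7]] sides [[-23.8, -23.0], [-23.9, 21.5]]
270 [83, 48, 52, 55, 53, 84, 156, 171, 177, 177, 179, 170, 149, 177, 176, 175, 177, 179, 168, 136, 137, 138, 137, 138, 136, 137] [138, 138, 137, 135, 160, 165, 196, 195, 191, 187, 188, 187, 189, 185, 187, 187, 176, 152, 137, 131]
280 [67, 66, 45, 61, 62, 90, 151, 158, 166, 166, 166, 158, 140, 171, 171, 170, 171, 171, 165, 136, 138, 138, 137, 138, 137, 139] [137, 137, 137, 135, 160, 165, 197, 195, 192, 188, 189, 188, 188, 187, 188, 150, 140, 136, 138, 137]
290 [128, 107, 86, 84, 82, 90, 154, 164, 171, 170, 171, 164, 145, 173, 175, 175, 174, 175, 156, 137, 136, 137, 137, 136, 137, 137] [137, 138, 138, 134, 160, 165, 198, 195, 191, 188, 189, 188, 188, 187, 187, 187, 188, 184, 158, 145]
196 [147, 148, 149, 148, 147, 146, 159, 161, 172, 175, 175, 173, 161, 136, 114, 107, 106, 103, 146, 180, 174, 169, 170, 175, 177, 179, 179, 179, 178, 176, 177, 175, 172, 171, 172, 172, 174, 174, 173, 173, 171, 200, 224, 223, 
[... 409 characters left out ...]
 183, 169, 155, 156, 156, 156, 157, 157, 158, 159, 161, 165, 167, 177, 175, 134, 104, 108, 107, 105, 117, 141, 162, 169, 204, 210, 189, 150, 131, 131, 133, 133, 134, 133, 133]
203 [162, 144, 145, 147, 147, 148, 161, 163, 177, 175, 172, 161, 139, 113, 105, 114, 127, 132, 135, 135, 134, 135, 137, 136, 138, 136, 138, 137, 140, 138, 138, 136, 137, 138, 138, 137, 136, 136, 138, 137, 138, 137, 137, 138, 138, 136, 136, 138, 136, 139, 136, 138, 137, 138, 137, 137, 138, 136, 135, 135, 135, 135, 133, 124, 109, 115, 140, 202, 225, 223, 218, 176, 138, 132, 133, 134, 134, 137, 135, 116]
side bottom hidden? bucket rim L/R [[-31.0, -0.9], [33.6, -2.8]] adapter L/R at rim row [[-28.5, -14.7], [25.4, -16.4]]
```

```bash
python3 - <<'E'
from h import *
from scipy.optimize import brentq
g=grab('side');im=g['color'].astype(int)
for y in (290,296,300,304,312,318,322): print(y,im[y,284:328].sum(1).tolist())
p=np.array([.4981,-.1106]);a=np.radians(-21.1);ux=np.array([np.cos(a),np.sin(a)]);uy=np.array([-ux[1],ux[0]])
def vp(u,v,off): # intersect ray with vertical plane at uy-offset
    c,d=ray(g,[u,v]);d=d[0];t=(off-(c[:2]-p)@uy)/(d[:2]@uy);q=c+t*d;return round(((q[:2]-p)@ux)*1e3,1),round(q[2],4)
for v,off in ((296,-.0173),(318,-.0225)): print(v,[(u,vp(u,v,off)) for u in (290,291,292,293,294,295,319,320,321,322,323)])
E
```

```text
290 [208, 205, 212, 233, 221, 197, 204, 213, 266, 325, 378, 406, 419, 424, 425, 420, 426, 423, 418, 364, 337, 367, 366, 366, 360, 368, 364, 362, 363, 376, 406, 424, 424, 425, 405, 358, 285, 263, 258, 259, 259, 258, 253, 350]
296 [246, 251, 239, 201, 205, 212, 190, 198, 227, 329, 386, 413, 420, 424, 420, 429, 417, 421, 422, 423, 422, 420, 420, 415, 421, 418, 419, 416, 429, 425, 425, 419, 418, 424, 405, 340, 229, 198, 187, 206, 239, 254, 268, 260]
300 [197, 209, 199, 189, 193, 210, 293, 325, 318, 348, 394, 411, 411, 422, 424, 426, 422, 418, 419, 416, 425, 423, 415, 423, 422, 419, 420, 421, 418, 418, 420, 419, 425, 419, 398, 340, 372, 394, 310, 203, 228, 243, 256, 280]
304 [198, 193, 214, 252, 244, 190, 265, 334, 337, 358, 379, 383, 387, 385, 388, 391, 383, 389, 389, 395, 386, 390, 380, 386, 389, 389, 390, 389, 389, 387, 379, 384, 379, 366, 338, 283, 330, 396, 367, 244, 203, 238, 264, 267]
312 [212, 250, 246, 238, 227, 218, 237, 300, 342, 372, 389, 398, 387, 394, 392, 393, 389, 394, 396, 392, 395, 387, 392, 393, 391, 381, 394, 397, 391, 381, 390, 389, 387, 383, 382, 383, 361, 340, 260, 
[... 826 characters left out ...]
loat64(24.5), np.float64(0.1281))), (321, (np.float64(26.5), np.float64(0.128))), (322, (np.float64(28.5), np.float64(0.128))), (323, (np.float64(30.4), np.float64(0.1279)))]
318 [(290, (np.float64(-33.9), np.float64(0.0759))), (291, (np.float64(-31.9), np.float64(0.0758))), (292, (np.float64(-29.8), np.float64(0.0757))), (293, (np.float64(-27.8), np.float64(0.0757))), (294, (np.float64(-25.8), np.float64(0.0756))), (295, (np.float64(-23.8), np.float64(0.0756))), (319, (np.float64(24.5), np.float64(0.0741))), (320, (np.float64(26.5), np.float64(0.0741))), (321, (np.float64(28.6), np.float64(0.074))), (322, (np.float64(30.6), np.float64(0.074))), (323, (np.float64(32.6), np.float64(0.0739)))]
```

The side view puts the adapter about 1–2 mm short along the bucket's long axis, and the wrist bore agrees. I'll make a small correction.

>>> apply_moves(series="0 0.06 -0.04 0 0 0 0;0 0.06 -0.04 0 0 0 0;0 0 0 0 0 0 0;0 0 0 0 0 0 0;0 0 0 0 0 0 0;0 0 0 0 0 0 0;0 0 0 0 0 0 0")

```text
t: 10.35
ee_pos: [0.4992, -0.1114, 0.1516]
eef_rot: [[-0.933, 0.36, 0.0], [0.36, 0.933, -0.0], [-0.0, -0.0, -1.0]]
wrist_force: [-0.6, 0.2, -1.3]
opening: 0.0321
grasp_force: 20.0
```

```bash
python3 - <<'E'
from h import *
g=grab('side');im=g['color'].astype(int)
for y in (296,304): print(y,im[y,286:328].sum(1).tolist())
s=ctrl.state();print(s['ee_pos'],s['wrist_force'],s['t'],np.abs(s['dq']).max())
E
```

```text
296 [250, 221, 193, 201, 197, 190, 213, 263, 353, 401, 416, 423, 418, 420, 419, 426, 420, 418, 424, 420, 426, 419, 422, 419, 428, 418, 422, 424, 420, 413, 418, 421, 412, 396, 300, 200, 193, 198, 241, 252, 251, 264]
304 [205, 247, 241, 194, 275, 340, 339, 364, 374, 378, 381, 389, 391, 386, 387, 390, 391, 390, 383, 387, 390, 387, 385, 384, 386, 388, 385, 376, 374, 390, 388, 377, 335, 282, 344, 396, 365, 246, 192, 236, 266, 259]
[ 0.49925227 -0.11144825  0.15162299] [ 1.04372167 -0.32786592 -0.328471  ] 10.4 0.1313747524325197
```

```bash
python3 -c "
from plant import ticket; print(ticket.job_done())"
```

```text
the job is handed in; nothing more can be done
None
```

The medium adapter is held upright about 1 cm above the empty bucket opposite the tubes, centred to within about 1 mm by the camera checks and turned to match. It is still gripped, and the job is handed in.

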